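# Nest and tally the display cups

## Task

Clear the tally counter by pushing its red plunger fully down and letting it up again, then nest every loose white cup, upright, into the white cup on its rosewood stand, and count that stack by swinging the counter's sprung black-knobbed lever to its stop and letting it spring back. Only then nest every loose brass cup into the brass cup on the other stand in the same way, and swing the lever to its stop and let it back again to count them. Finish with both stacks fully nested and leave the bangle stand, mirror, comb and blue dish where they are.

Things in the scene. Friction and masses are not known exactly. Their poses are not given: they have to be found in the camera images.
- white1: flared round white porcelain cup, open at the top: foot diameter 40 mm, rim diameter 68 mm, height 42 mm, walls 3 mm, solid bottom 16 mm thick, 130 g. Origin: centre of the underside; z points out of its mouth. Nested cups rise 16 mm each. May be absent
- white2: flared round white porcelain cup, open at the top: foot diameter 40 mm, rim diameter 68 mm, height 42 mm, walls 3 mm, solid bottom 16 mm thick, 130 g. Origin: centre of the underside; z points out of its mouth. Nested cups rise 16 mm each. May be absent
- white3: flared round white porcelain cup, open at the top: foot diameter 40 mm, rim diameter 68 mm, height 42 mm, walls 3 mm, solid bottom 16 mm thick, 130 g. Origin: centre of the underside; z points out of its mouth. Nested cups rise 16 mm each. May be absent
- brass1: flared round brass cup, open at the top: foot diameter 40 mm, rim diameter 68 mm, height 42 mm, walls 3 mm, solid bottom 16 mm thick, 130 g. Origin: centre of the underside; z points out of its mouth. Nested cups rise 16 mm each. May be absent
- brass2: flared round brass cup, open at the top: foot diameter 40 mm, rim diameter 68 mm, height 42 mm, walls 3 mm, solid bottom 16 mm thick, 130 g. Origin: centre of the underside; z points out of its mouth. Nested cups rise 16 mm each. May be absent
- white_seat (a point): centre of the inner floor of the fixed white cup (same shape as the loose ones) on a rosewood block 90 x 90 x 20 mm; 36 mm above the counter. The first nested cup's origin comes to rest here, the next 16 mm higher, and so on. Lateral play about 2 mm per cup; fixed, its rim is 26 mm above this point
- brass_seat (a point): centre of the inner floor of the fixed brass cup (same shape as the loose ones) on a rosewood block 90 x 90 x 20 mm; 36 mm above the counter. The first nested cup's origin comes to rest here, the next 16 mm higher, and so on. Lateral play about 2 mm per cup; fixed, its rim is 26 mm above this point
- tally: dark blue tally counter, fixed box 150 x 150 mm, 55 mm high, origin at the centre of its underside. Its lever and plunger are on top: plunger at (+50, +50) mm, lever pivot at (0, +50) mm in its frame
- tally_lever (a joint): sprung lever on a vertical pivot, rad: 0 at rest, 1.2 at its stop; grows clockwise seen from above. At rest the arm points 55 degrees clockwise of the box's +x axis, at the stop 124 degrees clockwise. Stop takes about 5 N at the knob; it springs back when let go
- lever_knob (a point): middle of the lever's upright black knob post, a cylinder 18 mm in diameter from 67 to 102 mm above the counter, this point at 87 mm; 85 mm from the pivot axis
- lever_pivot (a point): point on the lever's vertical pivot axis, at the height of lever_knob
- plunger (a joint): sprung red reset plunger, m: 0 up, 0.014 fully down; pushed vertically down with about 8 N, springs up
- plunger_top (a point): centre of the top face of the red plunger cap, 32 mm in diameter, 89 mm above the counter when up
- bangle_stand: rosewood stand 90 x 110 x 30 mm gripping three upright glass bangles (yellow, maroon, bottle green), 92 mm high in all; origin under its centre. Leave alone
- mirror: brass hand mirror lying flat, 10 mm thick: disc of 84 mm diameter centred at +50 mm along its y axis, handle 18 mm wide reaching to -100 mm. Leave alone
- comb: brown horn comb lying flat, 150 x 48 x 6 mm, long along its x axis. Leave alone
- blue_dish: blue ceramic ring dish, 120 mm in diameter, 30 mm high. Leave alone

How it is judged:
By the outcome, as a careful person would: the job done as asked, in the order asked, and still so for the second after the job is handed in, with the robot touching nothing.
Of white1, white2, white3 only 2 to 3 are there at a start; the rules pass over those that are not, and their reading is None.
Of brass1, brass2 only 1 to 2 are there at a start; the rules pass over those that are not, and their reading is None.
At some moment in a run one of white1, white2, white3, brass1, brass2 may be knocked a few centimetres aside while the robot is not near it.
It also fails if it takes over 210 s, if anything falls off the work surface, if the arm or the gripper's body presses on something with over 40 N, if the wrist force passes 120 N, or if a joint passes its speed limit or range.

## Robot

A 7-joint arm with a two-finger parallel gripper is mounted at the origin on the work surface. World frame = base frame: x ahead of the robot, y to its left, z up, the work surface at z = 0. Lengths are in m, angles in rad, forces in N, time in s.
With the tool pointing down it reaches from about 0.425 to 0.875 m from the base axis. Payload 4.7 kg.
Tool frame: the origin (TCP) lies between the finger pads; the fingertips stand 19 mm ahead of it and the grasp point (between the pads) is the TCP (ctrl.tip_extent is the distance from the TCP to the fingertips, in m); z points along the fingers, y is the line along which they close (so a half turn about z gives the same grasp; the last joint's range is limited). The gripper opens to 87 mm and grips with 3 to 60 N. Pads are 19 mm wide; open, the fingers measure 117 mm over their backs; the gripper's body (75 mm by 190 mm) begins 51 mm behind the grasp point.
Start: joints at [-1.113, 0.321, -0.07, 1.45, 0.023, 1.371, -0.057], TCP at [0.279, 0.587, 0.209] pointing down, gripper open.
Joint ranges: [-2.86, 2.86], [-0.3, 2.09], [-1.38, 1.24], [0.06, 2.45], [-1.56, 4.7], [0.09, 2.05], [-2.69, 2.69]. Speed limits (rad/s): [2.57, 2.57, 3.14, 3.14, 3.14, 3.14, 3.14].

## Interface

Orientations are given as a rotation vector (axis times angle).
In Python, from bench import ctrl gives the robot as it stands.
- The arm moves only by the shell command python3 -m crank 'ROWS' [OPENING] [FORCE]. ROWS is JSON, a list of rows, each an object of numbers: "tx", "ty", "tz": the shift along the tool's x, y, z in mm; "turn": the turn about the tool's z in units of 5 degrees (1.0 is 5 degrees). In form: [{"tx": .., "ty": .., "tz": .., "turn": ..}, ...]. A call has 1 to 5 rows; each row is the pose to reach, as a shift and turn from the pose commanded when the call began, along the tool's axes at that moment; what a row does not reach only later rows make up. A row lasts 1/8 s, in which the tool goes at most 62.5 mm and 10.7 degrees, less where a joint would pass 70% of its speed; a pose out of reach is approached as far as the arm can. A call with a gripper value outside its range is refused whole. OPENING is the finger opening in mm, from 0 to 87, set as the call begins (- or left out, the last holds). The fingers move at their own pace and stop on an object; FORCE is the grip in N (left out, the last holds). Time passes only in rows, so rows that repeat a pose let the fingers close. It gives the time, the measured TCP pose, the force, the opening and the grip force at its end, in the units of the state.
- ctrl.get_state(): the state, without advancing time (a new reading comes with each control period).
- ctrl.get_image(name): name is "side" or "top"; returns (picture, depth): 480x640x3 uint8, red, green, blue; 480x640 float32, m along the optical axis (not along the pixel's ray), 0 where there is no reading.
- ctrl.camera_model(name): a dict with "intrinsics" (3x3 intrinsics, pixels), "dist_coeffs" ([k1, k2, p1, p2, k3] as OpenCV has them; the pictures are not rectified), "origin" and "orientation" of the camera in the world. Camera axes: x right, y down, z forward; pixel columns grow to the right and rows downward; lengths in m; the calibration is good to about 2 mm. A picture is of the moment at which its call begins. camera_model takes no time and is no camera call.
- ctrl.close_job(): hands the job in; it is judged then, once.
Trained networks look in the newest picture that a camera, given by its name, has taken for a name from the list of things; names that differ only in an ending like _2 or _b are one class to them, and where a whole thing is asked for, a point or a joint stands for the part that bears it (a point fixed in the world has none). Each returns a list of dicts, best first, with "confidence" (0 to 1); they miss things now and then, are a little off and sometimes report something else, mostly with a low value. They report only what shows in the picture. A call takes as long as a camera call.
- ctrl.recognise(camera, query): "xyz" ([x, y, z] in m, in world coordinates, good to about 4 mm: the middle of the surface that is visible of it).
- ctrl.mark_of(camera, query): "xyz" ([x, y, z] in m, in world coordinates, good to about 4 mm: a listed point, or the origin of a listed thing).
The state is a dict: "time": time; "joint_positions": joint angles; "qd": joint speeds; "joint_torque": joint torques, N m; "position": TCP position; "tool_rot": TCP orientation; "ft_force": force on the tool from outside, world axes, zero at the start; "torque": the same for the moment, N m; "grip_width": opening from 0.0 (shut) to 1.0 (fully open); "grip_force": force on a finger pad.
Only numpy, scipy, OpenCV 4.12 (cv2) and the standard library are available. Lean on these libraries where they do the work, as an engineer would, in place of code of your own. Each camera call takes 0.05 s, during which the arm holds its last target. There are 200 camera calls.

## Working session

There is one attempt and no reset: what is moved stays moved. The work goes in short steps, Python scripts to look and compute and a shell command to move; the robot and the scene stay as the last step left them, time stands still between calls to the robot, and variables do not carry over. Pictures are saved under pics/ and viewed, at most 14 in all, crops included, and the job is handed in when it is done.

```bash
ls; mkdir -p pics; python3 - <<'E'
from bench import ctrl
import cv2,numpy as np
s=ctrl.get_state();print(s['time'],s['position'],s['tool_rot'],s['grip_width'],ctrl.tip_extent)
for c in('top','side'):
    im,d=ctrl.get_image(c);cv2.imwrite(f'pics/{c}0.png',im[:,:,::-1])
    np.save(f'{c}d.npy',d)
    m=ctrl.camera_model(c);print(c,np.round(m['origin'],3),np.round(m['orientation'],3).tolist(),np.round(m['intrinsics'],1).tolist())
    for q in['white1','brass1','white_seat','brass_seat','tally','lever_knob','lever_pivot','plunger_top','bangle_stand','mirror','comb','blue_dish']:
        print(q,[(np.round(r['xyz'],3).tolist(),round(r['confidence'],2)) for r in ctrl.mark_of(c,q)])
E
```

```text
pics
0.0 [0.27886114 0.58648718 0.20766046] [-6.91239597e-01 -3.06425507e+00  2.96101344e-03] 1.003143914635014 0.019
top [ 0.46  -0.017  1.429] [-2.197, 2.153, -0.093] [[534.2, 0.0, 331.8], [0.0, 534.2, 239.2], [0.0, 0.0, 1.0]]
white1 [([0.647, -0.195, 0.005], 0.62), ([0.447, -0.337, -0.002], 0.58), ([0.641, 0.124, 0.001], 0.58)]
brass1 [([0.6, -0.327, -0.0], 0.93), ([0.488, 0.334, 0.091], 0.38)]
white_seat [([0.443, -0.336, -0.006], 0.74), ([0.434, -0.17, 0.038], 0.67)]
brass_seat [([0.429, 0.024, 0.04], 0.73)]
tally [([0.426, 0.306, -0.001], 0.98)]
lever_knob [([0.468, 0.268, 0.089], 0.55), ([0.446, -0.338, -0.004], 0.37)]
lever_pivot [([0.44, 0.351, 0.086], 0.78), ([0.468, 0.268, 0.09], 0.37)]
plunger_top [([0.486, 0.334, 0.09], 0.44)]
bangle_stand [([0.724, 0.325, 0.004], 0.67)]
mirror [([0.553, -0.093, 0.001], 0.94)]
comb [([0.474, -0.502, 0.006], 0.79)]
blue_dish [([0.608, 0.475, -0.001], 0.76)]
side [ 0.285 -0.999  0.815] [-2.175, 0.307, -0.157] [[513.2, 0.0, 323.1], [0.0, 513.2, 238.4], [0.0, 0.0, 1.0]]
white1 [([0.65, -0.197, -0.001], 0.97), ([0.644, 0.13, 0.002], 0.96), ([0.448, -0.337, -0.001], 0.87)]
brass1 [([0.6, -0.322, 0.001], 0.76)]
white_seat [([0.439, -0.171, 0.035], 0.81)]
brass_seat [([0.424, 0.025, 0.035], 0.64), ([0.449, -0.337, 0.0], 0.29)]
tally [([0.601, -0.322, -0.002], 0.73), ([0.43, 0.302, 0.003], 0.69), ([0.654, -0.2, -0.001], 0.19)]
lever_knob [([0.468, 0.272, 0.086], 0.66)]
lever_pivot [([0.442, 0.349, 0.088], 0.88)]
plunger_top [([0.489, 0.336, 0.089], 0.59)]
bangle_stand [([0.721, 0.327, 0.001], 0.92), ([0.474, -0.5, 0.0], 0.68)]
mirror [([0.552, -0.095, 0.002], 0.81), ([0.641, 0.131, -0.0], 0.59), ([0.45, -0.337, 0.002], 0.44)]
comb [([0.473, -0.496, -0.002], 0.71)]
blue_dish [([0.604, 0.474, -0.0], 0.82)]
```

View pics/top0.png

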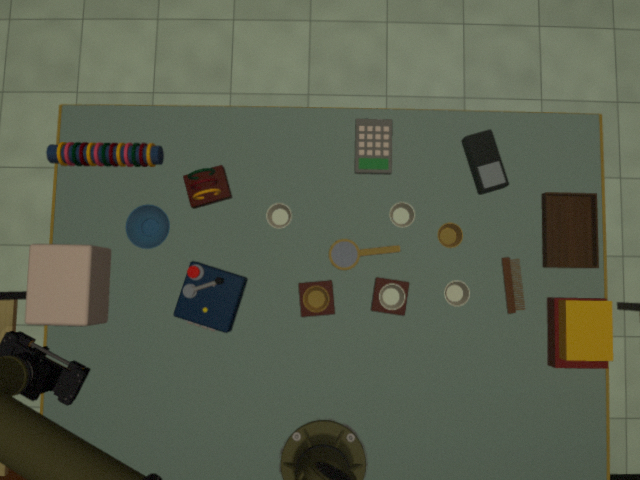

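View pics/side0.png

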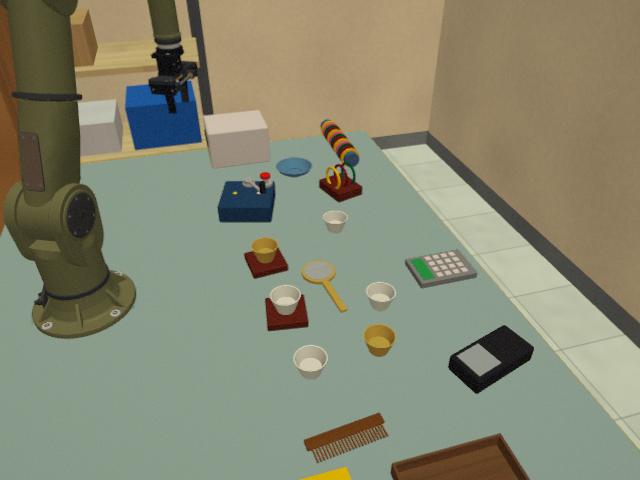

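The pictures show three loose white cups (top px (279,215), (402,214), (457,293)) and one loose brass cup (450,235). The white stand is at (391,296), the brass stand at (316,298) and the tally at (210,297) with its plunger at (194,271). Everything is upright. Next I refine the positions from depth.

```bash
cat >h.py <<'E'
from bench import ctrl
import numpy as np,cv2,sys
from scipy.spatial.transform import Rotation as R
from scipy.optimize import least_squares
def cloud(c,d=None):
    if d is None: d=ctrl.get_image(c)[1]
    m=ctrl.camera_model(c);K=np.array(m['intrinsics']);v,u=np.nonzero(d>0)
    p=cv2.undistortPoints(np.stack([u,v],1).astype(np.float32)[:,None],K,np.array(m['dist_coeffs']))[:,0]
    z=d[v,u];P=np.c_[p*z[:,None],z]
    return R.from_rotvec(m['orientation']).apply(P)+m['origin']
def rim(P,xy,z,r=.034):
    "centre of circular outer edge, radius r, of points near height z"
    q=P[(abs(P[:,2]-z)<.006)&(np.hypot(*(P[:,:2]-xy).T)<r+.012)][:,:2]
    if len(q)<8: return None,len(q)
    f=least_squares(lambda c:np.hypot(*(q-c).T)-(r-.0015),xy,loss='soft_l1',f_scale=.002)
    return f.x,len(q)
def go(*pts,yaw=None):
    "rows from the present pose to world TCP points; yaw = angle of tool y, deg"
    s=ctrl.get_state();M=R.from_rotvec(s['tool_rot']).as_matrix();p=s['position']
    a=np.degrees(np.arctan2(M[1,1],M[0,1]));print('t',round(s['time'],1),'tcp',np.round(p,4),'yaw',round(a,1),'tilt',np.round(M[:,2],3))
    for w in pts: print(w,'->',np.round(M.T@(np.array(w)-p)*1000,1))
    if yaw is not None: print('turn',round((a-yaw)/5,2))
E
python3 - <<'E'
from h import *
for c in('top','side'):
    P=cloud(c,np.load(c+'d.npy'))
    for n,xy,z in[('wA',(.647,-.196),.042),('wB',(.447,-.337),.042),('wC',(.643,.127),.042),('b',(.6,-.325),.042),('WS',(.437,-.171),.062),('BS',(.427,.025),.062)]:
        c0,k=rim(P,np.array(xy),z);print(c,n,None if c0 is None else np.round(c0,4),k)
    for n,xy,z,r in [('plunger',(.488,.335),.089,.022),('knob',(.468,.27),.102,.016)]:
        q=P[(abs(P[:,2]-z)<.006)&(np.hypot(*(P[:,:2]-xy).T)<r)];print(n,len(q),np.round(q.mean(0),4) if len(q) else 0)
    b=P[(P[:,1]>.5)&(P[:,0]>.35)&(P[:,1]<.75)&(P[:,0]<.55)&(P[:,2]>.06)];print('box',np.round(b.min(0),3),np.round(b.max(0),3))
go((.279,.335,.24),(.488,.3355,.14),yaw=-16.5)
E
```

```text
top wA [ 0.6501 -0.1934] 129
top wB [ 0.4488 -0.337 ] 135
top wC [0.6411 0.1285] 124
top b [ 0.599  -0.3194] 134
top WS [ 0.4366 -0.1669] 142
top BS [0.427  0.0264] 148
plunger 127 [0.4881 0.3342 0.0896]
knob 43 [0.4675 0.2673 0.102 ]
box [0.35  0.575 0.06 ] [0.549 0.741 0.337]
side wA [ 0.6501 -0.1973] 177
side wB [ 0.4479 -0.3405] 245
side wC [0.6421 0.1247] 109
side b [ 0.5986 -0.323 ] 226
side WS [ 0.4365 -0.1707] 183
side BS [0.4277 0.0231] 143
plunger 60 [0.4888 0.3307 0.0877]
knob 25 [0.4679 0.265  0.1005]
box [0.35  0.566 0.06 ] [0.55  0.736 0.324]
t 1.3 tcp [0.2791 0.587  0.2088] yaw 64.6 tilt [ 0.  0. -1.]
(0.279, 0.335, 0.24) -> [-108.1 -227.7  -31.2]
(0.488, 0.3355, 0.14) -> [-296.6 -137.5   68.8]
turn 16.21
```

```bash
python3 -m crank '[{"tx":-24,"ty":-50,"tz":-8},{"tx":-50,"ty":-105,"tz":-16},{"tx":-78,"ty":-165,"tz":-24},{"tx":-108,"ty":-228,"tz":-31},{"tx":-108,"ty":-228,"tz":-31}]' 0 40 && python3 -m crank '[{"turn":2},{"turn":4},{"turn":6},{"turn":8},{"turn":10}]' && python3 -m crank '[{"turn":2},{"turn":4},{"turn":6.2},{"turn":6.2}]'; python3 -c "
from h import *
go((.488,.334,.20),(.488,.334,.115))"
```

```text
t 1.3 tcp [0.2791 0.587  0.2088] yaw 64.6 tilt [ 0.  0. -1.]
(0.488, 0.334, 0.2) -> [-297.3 -138.8    8.8]
(0.488, 0.334, 0.115) -> [-297.3 -138.8   93.8]$[0]: bad value
```

```bash
python3 -m crank '[{"tx":-24,"ty":-50,"tz":-8,"turn":0},{"tx":-50,"ty":-105,"tz":-16,"turn":0},{"tx":-78,"ty":-165,"tz":-24,"turn":0},{"tx":-108,"ty":-228,"tz":-31,"turn":0},{"tx":-108,"ty":-228,"tz":-31,"turn":0}]' 0 40 && python3 -m crank '[{"tx":0,"ty":0,"tz":0,"turn":2},{"tx":0,"ty":0,"tz":0,"turn":4},{"tx":0,"ty":0,"tz":0,"turn":6},{"tx":0,"ty":0,"tz":0,"turn":8},{"tx":0,"ty":0,"tz":0,"turn":10}]' && python3 -m crank '[{"tx":0,"ty":0,"tz":0,"turn":2},{"tx":0,"ty":0,"tz":0,"turn":4},{"tx":0,"ty":0,"tz":0,"turn":6.2},{"tx":0,"ty":0,"tz":0,"turn":6.2}]'; python3 -c "
from h import *
go((.488,.334,.20),(.488,.334,.115))"
```

```text
time: 1.92
position: [0.2797, 0.3316, 0.2408]
tool_rot: [0.698, 3.062, 0.003]
ft_force: [-0.1, 0.9, 0.5]
grip_width: 0.521
grip_force: 0.0
time: 2.55
position: [0.2785, 0.3358, 0.2398]
tool_rot: [-1.927, -2.481, -0.001]
ft_force: [-0.1, 0.4, -0.1]
grip_width: 0.024
grip_force: 0.0
time: 3.05
position: [0.2786, 0.3355, 0.2397]
tool_rot: [-2.513, -1.884, -0.0]
ft_force: [0.0, 0.5, -0.2]
grip_width: 0.002
grip_force: 0.0
t 3.0 tcp [0.2786 0.3355 0.2397] yaw -16.3 tilt [-0.  0. -1.]
(0.488, 0.334, 0.2) -> [ 57.2 201.4  39.7]
(0.488, 0.334, 0.115) -> [ 57.2 201.4 124.7]
```

```bash
python3 -m crank '[{"tx":14,"ty":50,"tz":10,"turn":0},{"tx":28,"ty":100,"tz":20,"turn":0},{"tx":43,"ty":150,"tz":30,"turn":0},{"tx":57,"ty":201,"tz":60,"turn":0},{"tx":57,"ty":201,"tz":120,"turn":0}]' && python3 -m crank '[{"tx":0,"ty":0,"tz":5,"turn":0},{"tx":0,"ty":0,"tz":12,"turn":0},{"tx":0,"ty":0,"tz":19,"turn":0},{"tx":0,"ty":0,"tz":23,"turn":0},{"tx":0,"ty":0,"tz":23,"turn":0}]' 
```

```text
time: 3.68
position: [0.494, 0.3326, 0.1205]
tool_rot: [2.515, 1.879, 0.011]
ft_force: [-0.2, 0.6, -0.1]
grip_width: 0.005
grip_force: 0.0
time: 4.3
position: [0.4878, 0.3329, 0.0975]
tool_rot: [-2.515, -1.882, -0.002]
ft_force: [0.1, -0.2, 0.6]
grip_width: 0.004
grip_force: 0.0
```

```bash
python3 -m crank '[{"tx":0,"ty":0,"tz":2,"turn":0},{"tx":0,"ty":0,"tz":4,"turn":0},{"tx":0,"ty":0,"tz":4,"turn":0}]'
```

```text
time: 4.68
position: [0.4876, 0.3325, 0.0926]
tool_rot: [-2.516, -1.881, 0.001]
ft_force: [-0.2, -0.4, 0.2]
grip_width: 0.009
grip_force: 0.0
```

```bash
python3 - <<'E'
from h import *
im,d=ctrl.get_image('side');cv2.imwrite('pics/s1.png',cv2.resize(im[120:260,180:340,::-1],None,fx=4,fy=4))
im,d=ctrl.get_image('top');cv2.imwrite('pics/t1.png',cv2.resize(im[200:340,120:280,::-1],None,fx=4,fy=4))
s=ctrl.get_state();print(s['ft_force'],s['joint_torque'])
E
```

```text
[ 1.13190994  0.19116618 -0.93289616] [-2.23253628e-03 -4.39843726e+01  9.36460979e-01 -2.87067389e+01
 -5.66889660e-02 -3.31116747e-02  3.38774835e-04]
```

View pics/s1.png

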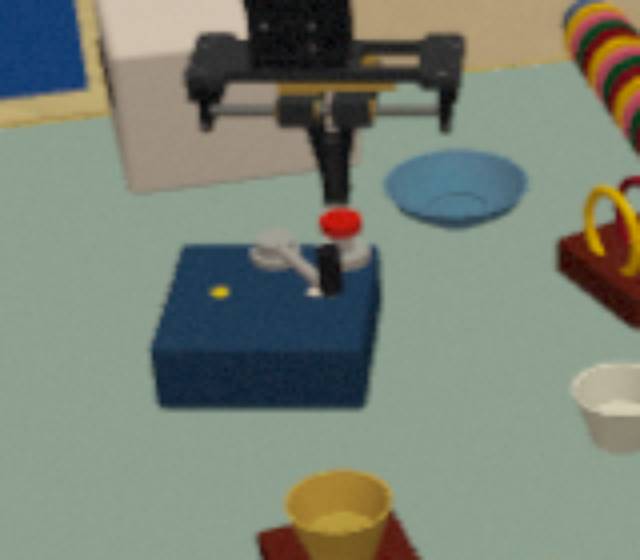

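The side crop shows the closed fingers (px (338,195)) still above or behind the red cap (340,220), with no contact. I measure the tip position from depth.

```bash
python3 - <<'E'
from h import *
for c in('side','top'):
    im,d=ctrl.get_image(c);P=cloud(c,d);v,u=np.nonzero(d>0);col=im[v,u].astype(int)
    red=(col[:,0]>150)&(col[:,1]<60)&(abs(P[:,0]-.488)<.05)&(abs(P[:,1]-.334)<.06)
    print(c,'red',red.sum(),np.round(P[red].mean(0),4) if red.any() else '', np.round(P[red].max(0),4) if red.any() else '')
    dk=(col.max(1)<60)&(abs(P[:,0]-.488)<.04)&(abs(P[:,1]-.334)<.06)&(P[:,2]>.06)&(P[:,2]<.16)
    q=P[dk]
    for z in np.arange(.06,.16,.01):
        w=q[(q[:,2]>=z)&(q[:,2]<z+.01)]
        if len(w):print(round(z,3),len(w),np.round(w.mean(0),4),np.round(w.min(0),3),np.round(w.max(0),3))
E
```

```text
side red 37 [0.4883 0.3317 0.0882] [0.5021 0.344  0.0907]
0.09 1 [0.4683 0.2765 0.0998] [0.468 0.277 0.1  ] [0.468 0.277 0.1  ]
0.1 1 [0.4868 0.3263 0.1066] [0.487 0.326 0.107] [0.487 0.326 0.107]
0.11 19 [0.4847 0.321  0.1158] [0.478 0.315 0.111] [0.492 0.325 0.12 ]
0.12 17 [0.4855 0.3229 0.1247] [0.478 0.318 0.121] [0.493 0.327 0.129]
0.13 21 [0.4853 0.3212 0.1356] [0.476 0.314 0.131] [0.494 0.327 0.139]
0.14 27 [0.4849 0.3223 0.1456] [0.474 0.318 0.141] [0.497 0.327 0.15 ]
0.15 35 [0.4857 0.3246 0.1553] [0.472 0.315 0.151] [0.498 0.339 0.16 ]
top red 0  
0.06 16 [0.4674 0.3009 0.0624] [0.449 0.279 0.06 ] [0.485 0.328 0.069]
0.07 2 [0.4526 0.2981 0.0723] [0.451 0.294 0.072] [0.454 0.302 0.073]
0.1 2 [0.468  0.276  0.1003] [0.467 0.276 0.1  ] [0.469 0.276 0.1  ]
0.12 1 [0.4849 0.3252 0.1254] [0.485 0.325 0.125] [0.485 0.325 0.125]
0.13 2 [0.4811 0.3249 0.1351] [0.477 0.324 0.133] [0.485 0.326 0.137]
0.14 3 [0.4805 0.3237 0.1429] [0.48  0.324 0.14 ] [0.482 0.324 0.148]
```

View pics/t1.png

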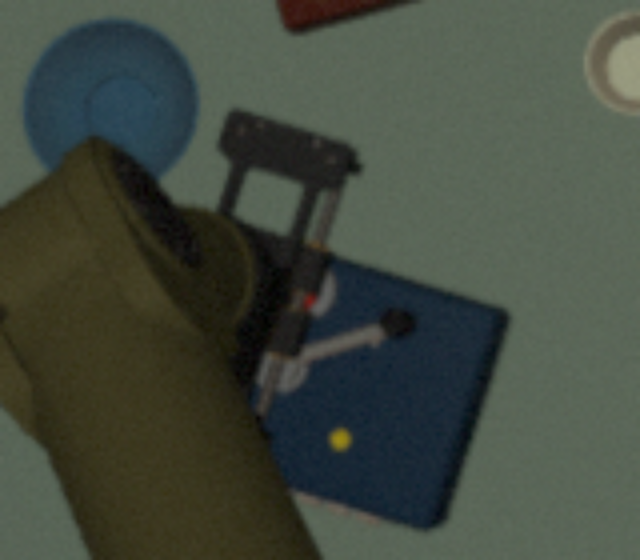

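```bash
python3 -m crank '[{"tx":0,"ty":0,"tz":3,"turn":0},{"tx":0,"ty":0,"tz":6,"turn":0},{"tx":0,"ty":0,"tz":10,"turn":0},{"tx":0,"ty":0,"tz":10,"turn":0}]'; python3 -m crank '[{"tx":0,"ty":0,"tz":2,"turn":0},{"tx":0,"ty":0,"tz":5,"turn":0},{"tx":0,"ty":0,"tz":8,"turn":0},{"tx":0,"ty":0,"tz":8,"turn":0}]'
```

```text
time: 5.38
position: [0.4874, 0.3324, 0.0822]
tool_rot: [2.516, 1.881, -0.001]
ft_force: [1.2, -0.2, 0.7]
grip_width: 0.002
grip_force: 0.0
time: 5.88
position: [0.4877, 0.3327, 0.075]
tool_rot: [-2.516, -1.881, -0.0]
ft_force: [-1.0, 0.0, 3.0]
grip_width: 0.004
grip_force: 1.4
```

```bash
python3 -m crank '[{"tx":0,"ty":0,"tz":4,"turn":0},{"tx":0,"ty":0,"tz":7,"turn":0},{"tx":0,"ty":0,"tz":10,"turn":0},{"tx":0,"ty":0,"tz":10,"turn":0}]'; python3 -m crank '[{"tx":0,"ty":0,"tz":2,"turn":0},{"tx":0,"ty":0,"tz":4,"turn":0},{"tx":0,"ty":0,"tz":4,"turn":0}]'
```

```text
time: 6.38
position: [0.4878, 0.3327, 0.0651]
tool_rot: [-2.516, -1.881, -0.001]
ft_force: [-1.0, -1.0, 7.2]
grip_width: 0.002
grip_force: 3.1
time: 6.75
position: [0.4879, 0.3327, 0.0617]
tool_rot: [-2.516, -1.881, -0.001]
ft_force: [-2.8, -1.5, 7.8]
grip_width: 0.006
grip_force: 4.2
```

```bash
python3 -m crank '[{"tx":0,"ty":0,"tz":1.5,"turn":0},{"tx":0,"ty":0,"tz":3,"turn":0},{"tx":0,"ty":0,"tz":3,"turn":0}]';  python3 -m crank '[{"tx":0,"ty":0,"tz":1,"turn":0},{"tx":0,"ty":0,"tz":2,"turn":0},{"tx":0,"ty":0,"tz":2,"turn":0}]'; python3 -c "
from h import *
im,d=ctrl.get_image('side');cv2.imwrite('pics/s2.png',cv2.resize(im[120:260,180:340,::-1],None,fx=4,fy=4))"
```

```text
time: 7.12
position: [0.488, 0.3328, 0.0615]
tool_rot: [-2.516, -1.881, -0.001]
ft_force: [-8.0, -5.8, 23.3]
grip_width: 0.003
grip_force: 11.5
time: 7.5
position: [0.488, 0.3328, 0.0613]
tool_rot: [-2.516, -1.881, -0.002]
ft_force: [-11.8, -7.4, 33.6]
grip_width: 0.004
grip_force: 16.5
```

```bash
python3 -m crank '[{"tx":0,"ty":0,"tz":-10,"turn":0},{"tx":0,"ty":0,"tz":-30,"turn":0},{"tx":0,"ty":0,"tz":-80,"turn":0},{"tx":0,"ty":0,"tz":-130,"turn":0},{"tx":0,"ty":0,"tz":-130,"turn":0}]' ; python3 -m crank '[{"tx":0,"ty":0,"tz":0,"turn":0},{"tx":0,"ty":0,"tz":0,"turn":0},{"tx":0,"ty":0,"tz":0,"turn":0},{"tx":0,"ty":0,"tz":0,"turn":0},{"tx":0,"ty":0,"tz":0,"turn":0}]' 87; python3 - <<'E'
from h import *
im,d=ctrl.get_image('side');cv2.imwrite('pics/s3.png',cv2.resize(im[80:260,160:340,::-1],None,fx=3,fy=3))
P=cloud('side',d);v,u=np.nonzero(d>0);col=im[v,u].astype(int)
s=ctrl.get_state();p=s['position'];print(p)
dk=(col.max(1)<70)&(np.hypot(*(P[:,:2]-p[:2]).T)<.07)&(P[:,2]>.11)&(P[:,2]<.25);q=P[dk]
for z in np.arange(.11,.25,.01):
    w=q[(q[:,2]>=z)&(q[:,2]<z+.01)]
    if len(w):print(round(z,3),len(w),np.round(w.min(0),3),np.round(w.max(0),3))
E
```

```text
time: 8.18
position: [0.4902, 0.3343, 0.1902]
tool_rot: [-2.516, -1.881, -0.014]
ft_force: [0.7, 0.2, 0.2]
grip_width: 0.008
grip_force: 0.0
time: 8.8
position: [0.4876, 0.3325, 0.1855]
tool_rot: [-2.516, -1.881, 0.001]
ft_force: [0.8, -0.1, -0.0]
grip_width: 0.491
grip_force: 0.0
[0.48766296 0.33259508 0.18563905]
0.2 14 [0.457 0.315 0.201] [0.512 0.335 0.209]
0.21 19 [0.457 0.31  0.211] [0.514 0.332 0.22 ]
0.22 21 [0.456 0.311 0.221] [0.513 0.335 0.23 ]
0.23 25 [0.454 0.311 0.231] [0.515 0.332 0.24 ]
0.24 29 [0.453 0.311 0.241] [0.516 0.342 0.249]
```

View pics/s3.png

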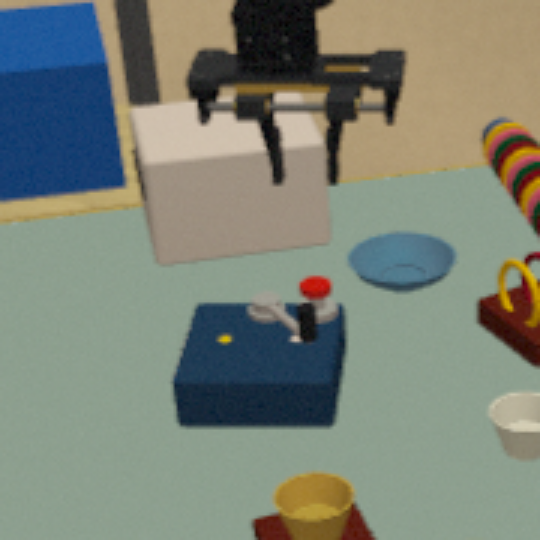

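The plunger is up again (px (315,288)). The tips sit about 14 mm above the reported TCP height, both open and shut, so I treat tip z as reported z + 0.0136. Now to the first white cup.

```bash
cat >>h.py <<'E'
CUP=dict(A=(.650,-.195),B=(.448,-.339),C=(.6416,.1265),b=(.599,-.321),WS=(.4365,-.169),BS=(.427,.025))
def look(keys='ABCb'):
    Ps=[cloud(c) for c in('top','side')]
    for k in keys:
        f=[rim(P,np.array(CUP[k]),.042) for P in Ps];print(k,[(None if c is None else np.round(c,4).tolist(),n) for c,n in f])
E
python3 -c "
from h import *
look();go((.6416,.1265,.14),(.6416,.1265,.0165))"
```

```text
A [([0.6499, -0.1933], 133), ([0.6501, -0.1971], 177)]
B [([0.4491, -0.337], 134), ([0.4479, -0.3405], 252)]
C [([0.641, 0.1288], 131), ([0.6419, 0.125], 115)]
b [([0.5987, -0.3196], 130), ([0.5988, -0.3229], 217)]
t 8.9 tcp [0.4877 0.3326 0.1858] yaw -16.4 tilt [ 0.  0. -1.]
(0.6416, 0.1265, 0.14) -> [-154.2  205.9   45.8]
(0.6416, 0.1265, 0.0165) -> [-154.2  205.9  169.3]
```

```bash
python3 -m crank '[{"tx":-31,"ty":41,"tz":9,"turn":0},{"tx":-62,"ty":82,"tz":18,"turn":0},{"tx":-93,"ty":124,"tz":27,"turn":0},{"tx":-124,"ty":165,"tz":36,"turn":0},{"tx":-154,"ty":206,"tz":46,"turn":0}]' 87 25; python3 -m crank '[{"tx":0,"ty":0,"tz":0,"turn":0},{"tx":0,"ty":0,"tz":30,"turn":0},{"tx":0,"ty":0,"tz":60,"turn":0},{"tx":0,"ty":0,"tz":80,"turn":0},{"tx":0,"ty":0,"tz":80,"turn":0}]';python3 -c "
from h import *
go((.6416,.1265,.0165))"
```

```text
time: 9.57
position: [0.6428, 0.1253, 0.1398]
tool_rot: [2.516, 1.881, 0.001]
ft_force: [0.3, -0.3, -0.6]
grip_width: 0.999
grip_force: 0.0
time: 10.2
position: [0.6403, 0.1271, 0.0581]
tool_rot: [-2.514, -1.881, 0.005]
ft_force: [0.3, 0.7, -0.6]
grip_width: 1.0
grip_force: 0.0
t 10.2 tcp [0.6403 0.1271 0.0581] yaw -16.4 tilt [-0.003 -0.001 -1.   ]
(0.6416, 0.1265, 0.0165) -> [-0.1  1.6 41.6]
```

```bash
python3 -m crank '[{"tx":0,"ty":0,"tz":15,"turn":0},{"tx":0,"ty":1,"tz":30,"turn":0},{"tx":0,"ty":1,"tz":43,"turn":0},{"tx":0,"ty":1,"tz":43,"turn":0}]'; python3 -m crank '[{"tx":0,"ty":0,"tz":0,"turn":0},{"tx":0,"ty":0,"tz":0,"turn":0},{"tx":0,"ty":0,"tz":0,"turn":0},{"tx":0,"ty":0,"tz":0,"turn":0}]' 55 25; python3 -c "
from h import *
im,d=ctrl.get_image('side');cv2.imwrite('pics/s4.png',cv2.resize(im[160:260,280:400,::-1],None,fx=5,fy=5))
go((.4365,-.169,.14),(.4365,-.169,.0524))"
```

```text
time: 10.7
position: [0.6415, 0.126, 0.0151]
tool_rot: [-2.515, -1.881, 0.004]
ft_force: [-0.2, 1.0, 0.5]
grip_width: 0.998
grip_force: 0.0
time: 11.2
position: [0.6427, 0.1265, 0.0174]
tool_rot: [-2.516, -1.881, -0.001]
ft_force: [-0.9, -0.0, 2.9]
grip_width: 0.749
grip_force: 25.0
t 11.2 tcp [0.6427 0.1265 0.0174] yaw -16.4 tilt [ 0.  0. -1.]
(0.4365, -0.169, 0.14) -> [-341.7 -114.3 -122.8]
(0.4365, -0.169, 0.0524) -> [-341.8 -114.3  -35.2]
```

View pics/s4.png

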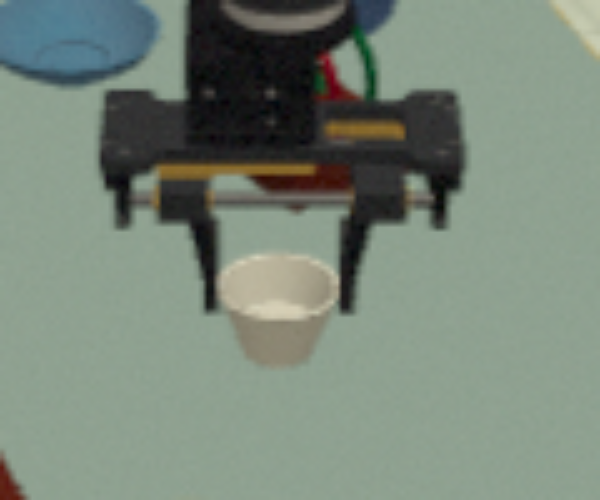

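The cup is held at its rim (px (278,285)) between both tips, upright. I lift it and carry it over.

```bash
python3 -m crank '[{"tx":0,"ty":0,"tz":-20,"turn":0},{"tx":0,"ty":0,"tz":-50,"turn":0},{"tx":0,"ty":0,"tz":-90,"turn":0},{"tx":-15,"ty":-5,"tz":-123,"turn":0},{"tx":-50,"ty":-17,"tz":-123,"turn":0}]'; python3 -m crank '[{"tx":-50,"ty":-17,"tz":0,"turn":0},{"tx":-100,"ty":-33,"tz":0,"turn":0},{"tx":-150,"ty":-50,"tz":0,"turn":0},{"tx":-200,"ty":-67,"tz":0,"turn":0},{"tx":-245,"ty":-82,"tz":0,"turn":0}]';  python3 -m crank '[{"tx":-30,"ty":-10,"tz":0,"turn":0},{"tx":-47,"ty":-15,"tz":0,"turn":0},{"tx":-47,"ty":-15,"tz":0,"turn":0},{"tx":-47,"ty":-15,"tz":0,"turn":0}]'; python3 - <<'E'
from h import *
go((.4365,-.169,.0534))
for c in('side','top'):
    P=cloud(c);p=ctrl.get_state()['position'];im=None
    r=rim(P,p[:2],p[2]+.0256);print(c,r)
E
```

```text
time: 11.88
position: [0.6151, 0.0848, 0.1445]
tool_rot: [2.511, 1.883, 0.013]
ft_force: [0.5, 0.5, -1.4]
grip_width: 0.747
grip_force: 25.0
time: 12.5
position: [0.4633, -0.1306, 0.1409]
tool_rot: [2.516, 1.879, 0.002]
ft_force: [0.2, -0.2, -0.6]
grip_width: 0.747
grip_force: 25.0
time: 13.0
position: [0.4376, -0.1681, 0.14]
tool_rot: [2.514, 1.884, 0.001]
ft_force: [0.5, 0.8, -2.3]
grip_width: 0.746
grip_force: 25.0
t 13.0 tcp [ 0.4376 -0.1681  0.14  ] yaw -16.3 tilt [ 0.001  0.    -1.   ]
(0.4365, -0.169, 0.0534) -> [-1.2 -0.9 86.6]
side (array([ 0.43790473, -0.16986968]), 235)
top (array([ 0.43779683, -0.16708747]), 32)
```

```bash
python3 -m crank '[{"tx":-1,"ty":-1,"tz":25,"turn":0},{"tx":-1,"ty":-1,"tz":50,"turn":0},{"tx":-1,"ty":-1,"tz":65,"turn":0},{"tx":-1,"ty":-1,"tz":76,"turn":0},{"tx":-1,"ty":-1,"tz":76,"turn":0}]'; python3 -m crank '[{"tx":0,"ty":0,"tz":4,"turn":0},{"tx":0,"ty":0,"tz":8,"turn":0},{"tx":0,"ty":0,"tz":10,"turn":0},{"tx":0,"ty":0,"tz":10,"turn":0}]'; python3 -c "
from h import *
im,d=ctrl.get_image('side');cv2.imwrite('pics/s5.png',cv2.resize(im[230:340,230:350,::-1],None,fx=5,fy=5))"
```

```text
time: 13.72
position: [0.4351, -0.1699, 0.0633]
tool_rot: [-2.515, -1.881, 0.001]
ft_force: [0.1, 0.5, -1.8]
grip_width: 0.749
grip_force: 25.0
time: 14.22
position: [0.4355, -0.1701, 0.0538]
tool_rot: [2.516, 1.881, 0.001]
ft_force: [-0.6, 0.4, -1.4]
grip_width: 0.75
grip_force: 25.0
```

View pics/s5.png

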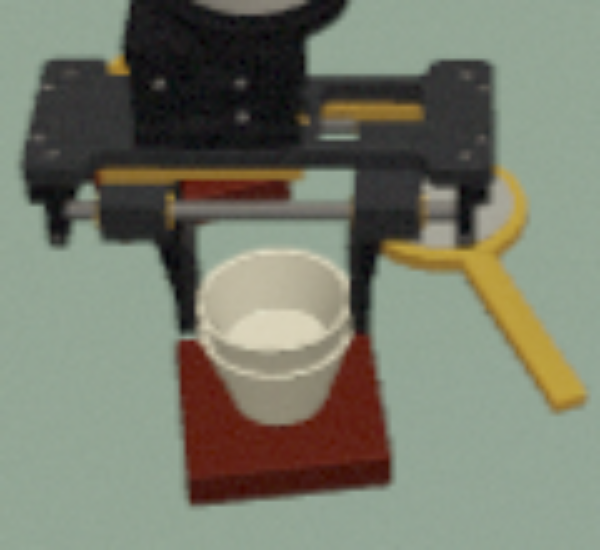

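The cup sits in the stand cup (rims at px (275,330) and (275,360)). I release it and retreat.

```bash
python3 -m crank '[{"tx":0,"ty":0,"tz":0,"turn":0},{"tx":0,"ty":0,"tz":0,"turn":0},{"tx":0,"ty":0,"tz":0,"turn":0},{"tx":0,"ty":0,"tz":0,"turn":0}]' 87; python3 -m crank '[{"tx":0,"ty":0,"tz":-10,"turn":0},{"tx":0,"ty":0,"tz":-40,"turn":0},{"tx":0,"ty":0,"tz":-86,"turn":0},{"tx":0,"ty":0,"tz":-86,"turn":0}]'; python3 -c "
from h import *
look('ABb');go((.650,-.195,.14),(.65,-.195,.0165));P=cloud('side');print(rim(P,np.array(CUP['WS']),.078),rim(cloud('top'),np.array(CUP['WS']),.078))"
```

```text
time: 14.78
position: [0.4355, -0.1702, 0.0539]
tool_rot: [2.516, 1.881, 0.0]
ft_force: [0.0, 0.1, -0.1]
grip_width: 0.992
grip_force: 0.0
time: 15.28
position: [0.4383, -0.1711, 0.144]
tool_rot: [2.511, 1.878, 0.009]
ft_force: [1.1, -1.0, -0.8]
grip_width: 0.999
grip_force: 0.0
A [([0.6502, -0.1933], 130), ([0.6504, -0.1971], 180)]
B [([0.4484, -0.3356], 94), ([0.4479, -0.3404], 250)]
b [([0.5989, -0.3192], 132), ([0.5988, -0.3231], 219)]
t 15.4 tcp [ 0.4357 -0.1702  0.1404] yaw -16.4 tilt [ 0.002  0.    -1.   ]
(0.65, -0.195, 0.14) -> [ 36.8 212.6   0.7]
(0.65, -0.195, 0.0165) -> [ 36.7 212.4 124.2]
(array([ 0.43646768, -0.17141132]), 193) (array([ 0.4354415 , -0.16932006]), 46)
```

```bash
python3 -m crank '[{"tx":9,"ty":53,"tz":0,"turn":0},{"tx":18,"ty":106,"tz":0,"turn":0},{"tx":27,"ty":160,"tz":0,"turn":0},{"tx":37,"ty":213,"tz":0,"turn":0},{"tx":37,"ty":213,"tz":0,"turn":0}]'; python3 -m crank '[{"tx":0,"ty":0,"tz":30,"turn":0},{"tx":0,"ty":0,"tz":60,"turn":0},{"tx":0,"ty":0,"tz":80,"turn":0},{"tx":0,"ty":0,"tz":80,"turn":0}]';python3 -c "
from h import *
go((.65,-.195,.0165))"
```

```text
time: 16.1
position: [0.6517, -0.1936, 0.1351]
tool_rot: [-2.511, -1.883, 0.007]
ft_force: [0.1, -0.5, -0.4]
grip_width: 0.999
grip_force: 0.0
time: 16.6
position: [0.6481, -0.1945, 0.0578]
tool_rot: [-2.514, -1.879, 0.004]
ft_force: [-0.4, 0.2, 0.5]
grip_width: 1.001
grip_force: 0.0
t 16.6 tcp [ 0.6481 -0.1945  0.0578] yaw -16.4 tilt [-0.004  0.001 -1.   ]
(0.65, -0.195, 0.0165) -> [ 0.   2.2 41.3]
```

```bash
python3 -m crank '[{"tx":0,"ty":0,"tz":15,"turn":0},{"tx":0,"ty":0,"tz":30,"turn":0},{"tx":0,"ty":0,"tz":43,"turn":0},{"tx":0,"ty":0,"tz":43,"turn":0}]'; python3 -m crank '[{"tx":0,"ty":0,"tz":0,"turn":0},{"tx":0,"ty":0,"tz":0,"turn":0},{"tx":0,"ty":0,"tz":0,"turn":0},{"tx":0,"ty":0,"tz":0,"turn":0}]' 55 25; python3 -m crank '[{"tx":0,"ty":0,"tz":-20,"turn":0},{"tx":0,"ty":0,"tz":-50,"turn":0},{"tx":0,"ty":0,"tz":-90,"turn":0},{"tx":0,"ty":0,"tz":-123,"turn":0},{"tx":0,"ty":0,"tz":-123,"turn":0}]'; python3 -c "
from h import *
go((.4365,-.170,.14),(.4365,-.170,.0694));p=ctrl.get_state()['position']
for c in('side','top'): print(rim(cloud(c),p[:2],p[2]+.0256))"
```

```text
time: 17.1
position: [0.649, -0.1944, 0.015]
tool_rot: [-2.514, -1.88, 0.003]
ft_force: [-0.0, 0.1, 0.2]
grip_width: 1.0
grip_force: 0.0
time: 17.6
position: [0.6504, -0.195, 0.0174]
tool_rot: [2.516, 1.881, 0.001]
ft_force: [-0.4, 0.9, 2.9]
grip_width: 0.754
grip_force: 25.0
time: 18.23
position: [0.6524, -0.1959, 0.1445]
tool_rot: [2.512, 1.878, 0.008]
ft_force: [0.0, -0.2, -1.3]
grip_width: 0.751
grip_force: 25.0
t 18.2 tcp [ 0.6524 -0.1959  0.1445] yaw -16.4 tilt [ 0.007 -0.002 -1.   ]
(0.4365, -0.17, 0.14) -> [ -36.3 -214.5    2.9]
(0.4365, -0.17, 0.0694) -> [ -36.3 -215.    73.5]
(array([ 0.65206808, -0.19805936]), 225)
(array([ 0.65056496, -0.19422805]), 18)
```

```bash
python3 -m crank '[{"tx":-8,"ty":-45,"tz":0,"turn":0},{"tx":-17,"ty":-100,"tz":0,"turn":0},{"tx":-26,"ty":-155,"tz":0,"turn":0},{"tx":-33,"ty":-195,"tz":0,"turn":0},{"tx":-37,"ty":-213,"tz":0,"turn":0}]'; python3 -m crank '[{"tx":0,"ty":0,"tz":0,"turn":0},{"tx":0,"ty":0,"tz":15,"turn":0},{"tx":0,"ty":0,"tz":35,"turn":0},{"tx":0,"ty":0,"tz":50,"turn":0},{"tx":0,"ty":0,"tz":50,"turn":0}]'; python3 -c "
from h import *
go((.4365,-.170,.0694))"
```

```text
time: 18.95
position: [0.432, -0.1693, 0.1381]
tool_rot: [-2.513, -1.879, 0.002]
ft_force: [1.2, -0.6, -1.4]
grip_width: 0.748
grip_force: 25.0
time: 19.58
position: [0.4343, -0.1699, 0.0878]
tool_rot: [-2.514, -1.88, 0.005]
ft_force: [-0.1, -0.1, -0.3]
grip_width: 0.749
grip_force: 25.0
t 19.6 tcp [ 0.4343 -0.1699  0.0878] yaw -16.4 tilt [-0.004  0.    -1.   ]
(0.4365, -0.17, 0.0694) -> [ 0.5  2.2 18.4]
```

```bash
python3 -m crank '[{"tx":0,"ty":1,"tz":7,"turn":0},{"tx":0,"ty":1,"tz":14,"turn":0},{"tx":0,"ty":1,"tz":19,"turn":0},{"tx":0,"ty":1,"tz":20,"turn":0},{"tx":0,"ty":1,"tz":20,"turn":0}]';python3 -m crank '[{"tx":0,"ty":0,"tz":0,"turn":0},{"tx":0,"ty":0,"tz":0,"turn":0},{"tx":0,"ty":0,"tz":0,"turn":0},{"tx":0,"ty":0,"tz":0,"turn":0}]' 87; python3 -m crank '[{"tx":0,"ty":0,"tz":-10,"turn":0},{"tx":0,"ty":0,"tz":-40,"turn":0},{"tx":0,"ty":0,"tz":-70,"turn":0},{"tx":0,"ty":0,"tz":-70,"turn":0},{"tx":0,"ty":0,"tz":-70,"turn":0}]'; python3 -c "
from h import *
look('Bb');go((.448,-.3385,.14),(.448,-.3385,.0165))
for c in('side','top'): print(rim(cloud(c),np.array(CUP['WS']),.094))"
```

```text
time: 20.2
position: [0.4364, -0.1704, 0.0699]
tool_rot: [2.516, 1.881, 0.0]
ft_force: [-0.8, -0.5, -0.8]
grip_width: 0.75
grip_force: 25.0
time: 20.7
position: [0.4365, -0.1704, 0.0699]
tool_rot: [2.516, 1.881, 0.0]
ft_force: [0.4, 0.2, 0.3]
grip_width: 0.985
grip_force: 0.0
time: 21.32
position: [0.4361, -0.1703, 0.1395]
tool_rot: [-2.516, -1.881, -0.0]
ft_force: [0.2, -0.4, -0.3]
grip_width: 1.0
grip_force: 0.0
B [([0.4486, -0.3352], 99), ([0.448, -0.3405], 261)]
b [([0.5988, -0.3195], 128), ([0.5987, -0.3231], 228)]
t 21.4 tcp [ 0.4356 -0.1702  0.1388] yaw -16.4 tilt [-0.002  0.    -1.   ]
(0.448, -0.3385, 0.14) -> [-157.9   59.5   -1.3]
(0.448, -0.3385, 0.0165) -> [-157.9   59.7  122.2]
(array([ 0.43677413, -0.17300328]), 196)
(array([ 0.43608811, -0.17072355]), 37)
```

```bash
python3 -m crank '[{"tx":-45,"ty":17,"tz":0,"turn":0},{"tx":-95,"ty":36,"tz":0,"turn":0},{"tx":-140,"ty":53,"tz":0,"turn":0},{"tx":-158,"ty":59,"tz":0,"turn":0},{"tx":-158,"ty":59,"tz":0,"turn":0}]'; python3 -m crank '[{"tx":0,"ty":0,"tz":30,"turn":0},{"tx":0,"ty":0,"tz":60,"turn":0},{"tx":0,"ty":0,"tz":80,"turn":0},{"tx":0,"ty":0,"tz":80,"turn":0},{"tx":0,"ty":0,"tz":80,"turn":0}]';python3 -c "
from h import *
go((.448,-.3385,.0165))"
```

```text
time: 22.15
position: [0.4472, -0.3401, 0.1389]
tool_rot: [-2.518, -1.877, 0.003]
ft_force: [-0.5, -0.9, 0.2]
grip_width: 0.998
grip_force: 0.0
time: 22.78
position: [0.4489, -0.3381, 0.0605]
tool_rot: [2.515, 1.882, 0.001]
ft_force: [-0.4, -0.4, 0.2]
grip_width: 0.997
grip_force: 0.0
t 22.8 tcp [ 0.4489 -0.3381  0.0605] yaw -16.4 tilt [ 0.001  0.    -1.   ]
(0.448, -0.3385, 0.0165) -> [-0.7 -0.8 44. ]
```

```bash
python3 -m crank '[{"tx":-1,"ty":-1,"tz":15,"turn":0},{"tx":-1,"ty":-1,"tz":30,"turn":0},{"tx":-1,"ty":-1,"tz":43,"turn":0},{"tx":-1,"ty":-1,"tz":43,"turn":0}]'; python3 -m crank '[{"tx":0,"ty":0,"tz":0,"turn":0},{"tx":0,"ty":0,"tz":0,"turn":0},{"tx":0,"ty":0,"tz":0,"turn":0},{"tx":0,"ty":0,"tz":0,"turn":0}]' 55 25; python3 -m crank '[{"tx":0,"ty":0,"tz":-20,"turn":0},{"tx":0,"ty":0,"tz":-50,"turn":0},{"tx":0,"ty":0,"tz":-90,"turn":0},{"tx":0,"ty":0,"tz":-130,"turn":0},{"tx":0,"ty":0,"tz":-130,"turn":0}]';python3 -m crank '[{"tx":0,"ty":0,"tz":0,"turn":0},{"tx":0,"ty":0,"tz":0,"turn":0}]'; python3 -c "
from h import *
go((.4365,-.171,.147),(.4365,-.171,.0854));p=ctrl.get_state()['position']
for c in('side','top'): print(rim(cloud(c),p[:2],p[2]+.0256))"
```

```text
time: 23.28
position: [0.4458, -0.3387, 0.0151]
tool_rot: [-2.514, -1.879, 0.002]
ft_force: [0.3, 1.1, 0.4]
grip_width: 1.002
grip_force: 0.0
time: 23.78
position: [0.4473, -0.3395, 0.0172]
tool_rot: [2.515, 1.881, 0.001]
ft_force: [-0.9, -0.1, 2.2]
grip_width: 0.745
grip_force: 25.0
time: 24.4
position: [0.4491, -0.3411, 0.1514]
tool_rot: [2.511, 1.877, 0.006]
ft_force: [0.8, 0.3, -1.5]
grip_width: 0.748
grip_force: 25.0
time: 24.65
position: [0.4462, -0.3387, 0.1456]
tool_rot: [-2.514, -1.88, 0.001]
ft_force: [-0.5, -0.2, -0.8]
grip_width: 0.745
grip_force: 25.0
t 24.6 tcp [ 0.4462 -0.3387  0.1456] yaw -16.4 tilt [-0.002  0.001 -1.   ]
(0.4365, -0.171, 0.147) -> [158.1 -56.7  -1.2]
(0.4365, -0.171, 0.0854) -> [158.1 -56.6  60.4]
(array([ 0.4467077 , -0.33973722]), 308)
(array([ 0.44737849, -0.33898286]), 54)
```

```bash
python3 -m crank '[{"tx":40,"ty":-15,"tz":0,"turn":0},{"tx":90,"ty":-32,"tz":0,"turn":0},{"tx":135,"ty":-48,"tz":0,"turn":0},{"tx":158,"ty":-57,"tz":0,"turn":0},{"tx":158,"ty":-57,"tz":0,"turn":0}]'; python3 -m crank '[{"tx":0,"ty":0,"tz":0,"turn":0},{"tx":0,"ty":0,"tz":15,"turn":0},{"tx":0,"ty":0,"tz":30,"turn":0},{"tx":0,"ty":0,"tz":40,"turn":0},{"tx":0,"ty":0,"tz":40,"turn":0}]'; python3 -c "
from h import *
go((.4365,-.171,.0854))"
```

```text
time: 25.38
position: [0.4368, -0.1695, 0.1462]
tool_rot: [-2.511, -1.886, 0.0]
ft_force: [0.4, -0.2, 0.2]
grip_width: 0.747
grip_force: 25.0
time: 26.0
position: [0.436, -0.1716, 0.1054]
tool_rot: [-2.515, -1.88, 0.003]
ft_force: [0.1, 0.5, -1.3]
grip_width: 0.747
grip_force: 25.0
t 26.0 tcp [ 0.436  -0.1716  0.1054] yaw -16.5 tilt [-0.003  0.    -1.   ]
(0.4365, -0.171, 0.0854) -> [ 0.8  0.4 20. ]
```

```bash
python3 -m crank '[{"tx":0,"ty":0,"tz":7,"turn":0},{"tx":0,"ty":0,"tz":14,"turn":0},{"tx":0,"ty":0,"tz":20,"turn":0},{"tx":0,"ty":0,"tz":20,"turn":0}]';python3 -m crank '[{"tx":0,"ty":0,"tz":0.5,"turn":0},{"tx":0,"ty":0,"tz":0.5,"turn":0},{"tx":0,"ty":0,"tz":0.5,"turn":0},{"tx":0,"ty":0,"tz":0.5,"turn":0}]' 87; python3 -m crank '[{"tx":0,"ty":0,"tz":-10,"turn":0},{"tx":0,"ty":0,"tz":-40,"turn":0},{"tx":0,"ty":0,"tz":-80,"turn":0},{"tx":0,"ty":0,"tz":-95,"turn":0},{"tx":0,"ty":0,"tz":-95,"turn":0}]'; python3 -c "
from h import *
look('b')
for c in('side','top'): print(rim(cloud(c),np.array(CUP['WS']),.110))
go((.510,.26,.19))
for q in('lever_knob','lever_pivot'):
  for c in('top','side'): print(q,[(np.round(r['xyz'],4).tolist(),round(r['confidence'],2)) for r in ctrl.mark_of(c,q)])
im,d=ctrl.get_image('side');cv2.imwrite('pics/s6.png',cv2.resize(im[150:370,180:420,::-1],None,fx=2.5,fy=2.5))"
```

```text
time: 26.5
position: [0.4366, -0.1715, 0.0862]
tool_rot: [-2.515, -1.881, 0.001]
ft_force: [0.3, -0.9, -0.7]
grip_width: 0.749
grip_force: 25.0
time: 27.0
position: [0.4372, -0.1717, 0.0864]
tool_rot: [2.516, 1.881, 0.001]
ft_force: [-0.2, -0.9, -0.5]
grip_width: 0.988
grip_force: 0.0
time: 27.62
position: [0.4377, -0.1718, 0.1822]
tool_rot: [2.515, 1.881, 0.003]
ft_force: [-0.0, -0.3, -0.4]
grip_width: 1.003
grip_force: 0.0
b [([0.5985, -0.3198], 126), ([0.5989, -0.3232], 225)]
(array([ 0.43776403, -0.17269575]), 200)
(array([ 0.43738191, -0.17097612]), 45)
t 27.8 tcp [ 0.4361 -0.1714  0.1798] yaw -16.4 tilt [-0.003  0.    -1.   ]
(0.51, 0.26, 0.19) -> [434.7 -51.1 -10.2]
lever_knob [([0.4687, 0.2707, 0.0875], 0.77)]
lever_knob [([0.4285, 0.3048, 0.0016], 0.23)]
lever_pivot [([0.4399, 0.3503, 0.0836], 0.69), ([0.7192, 0.3234, 0.0019], 0.51)]
lever_pivot [([0.4391, 0.3479, 0.089], 0.72), ([0.4413, -0.1709, 0.0699], 0.44)]
```

View pics/s6.png

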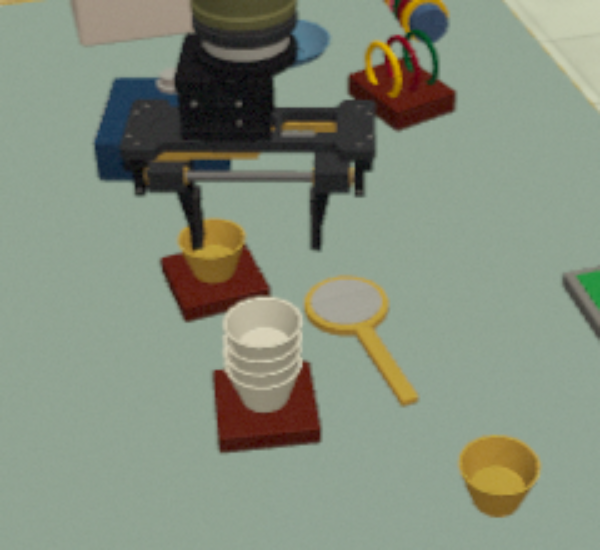

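The white stack shows four rims, fully nested (px (262,345)). Next is the lever.

```bash
python3 -c "
from h import *
go((.468,.269,.16))"; python3 -m crank '[{"tx":0,"ty":0,"tz":0,"turn":0}]' 40 30
```

```text
t 28.1 tcp [ 0.4367 -0.1716  0.1807] yaw -16.4 tilt [-0.001  0.    -1.   ]
(0.468, 0.269, 0.16) -> [431.5 -94.6  20.7]
time: 28.2
position: [0.4369, -0.1717, 0.1811]
tool_rot: [-2.516, -1.881, 0.0]
ft_force: [-0.1, 0.4, -0.5]
grip_width: 0.951
grip_force: 0.0
```

```bash
python3 -m crank '[{"tx":48,"ty":-10,"tz":2,"turn":0},{"tx":98,"ty":-21,"tz":4,"turn":0},{"tx":148,"ty":-32,"tz":7,"turn":0},{"tx":198,"ty":-43,"tz":9,"turn":0},{"tx":250,"ty":-55,"tz":12,"turn":0}]'; python3 -m crank '[{"tx":50,"ty":-11,"tz":2,"turn":0},{"tx":100,"ty":-22,"tz":5,"turn":0},{"tx":150,"ty":-33,"tz":7,"turn":0},{"tx":181,"ty":-40,"tz":9,"turn":0},{"tx":181,"ty":-40,"tz":9,"turn":0}]';python3 -m crank '[{"tx":0,"ty":0,"tz":0,"turn":0},{"tx":0,"ty":0,"tz":0,"turn":0}]'; python3 - <<'E'
from h import *
im,d=ctrl.get_image('side');cv2.imwrite('pics/s7.png',cv2.resize(im[100:250,160:340,::-1],None,fx=3.5,fy=3.5))
pv=np.array([.4405,.3495]);y=np.array([np.cos(np.radians(-16.4)),np.sin(np.radians(-16.4))])
go((.468,.269,.0634))
M=R.from_rotvec(ctrl.get_state()['tool_rot']).as_matrix();c0=np.array([.468,.269])
for a in(-71,-80,-90,-100,-110,-120,-130,-140,-145):
    k=pv+.085*np.array([np.cos(np.radians(a)),np.sin(np.radians(a))])-.011*y
    print(a,np.round(k,4),np.round(M[:2,:2].T@(k-c0)*1000,1))
E
```

```text
time: 28.82
position: [0.4551, 0.0852, 0.1695]
tool_rot: [2.516, 1.881, 0.002]
ft_force: [0.9, -0.7, 0.0]
grip_width: 0.481
grip_force: 0.0
time: 29.45
position: [0.4668, 0.2716, 0.1597]
tool_rot: [-2.511, -1.887, 0.001]
ft_force: [-0.1, -0.6, 0.0]
grip_width: 0.459
grip_force: 0.0
time: 29.7
position: [0.4682, 0.267, 0.1604]
tool_rot: [2.518, 1.878, 0.0]
ft_force: [0.5, 0.9, 0.5]
grip_width: 0.465
grip_force: 0.0
t 29.8 tcp [0.4682 0.2672 0.1605] yaw -16.6 tilt [ 0. -0. -1.]
(0.468, 0.269, 0.0634) -> [ 1.6 -0.7 97.1]
-71 [0.4576 0.2722] [  0.1 -10.9]
-80 [0.4447 0.2689] [ -6.7 -22.3]
-90 [0.4299 0.2676] [-12.2 -36.1]
-100 [0.4152 0.2689] [-15.1 -50.6]
-110 [0.4009 0.2727] [-15.5 -65.4]
-120 [0.3874 0.279 ] [-13.4 -80.1]
-130 [0.3753 0.2875] [ -8.7 -94.1]
-140 [0.3648 0.298 ] [  -1.6 -107.1]
-145 [0.3603 0.3039] [   2.7 -113.1]
```

View pics/s7.png

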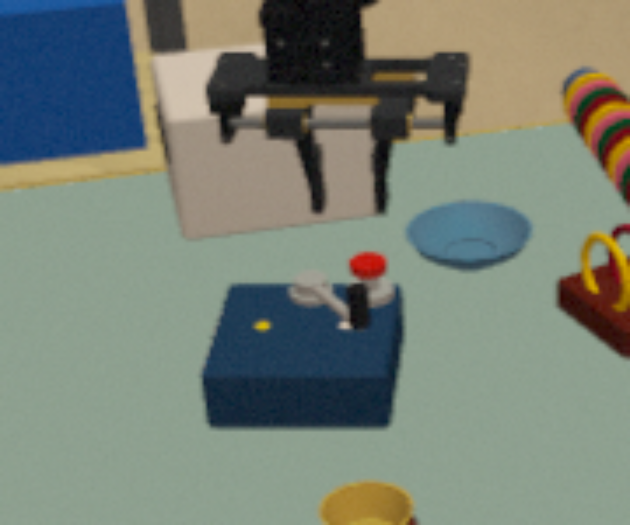

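The fingers straddle the knob column (tips at px (318,207) and (380,207), knob at (358,305)). I go down.

```bash
python3 -m crank '[{"tx":1,"ty":-1,"tz":30,"turn":0},{"tx":1,"ty":-1,"tz":60,"turn":0},{"tx":1,"ty":-1,"tz":85,"turn":0},{"tx":1,"ty":-1,"tz":97,"turn":0},{"tx":1,"ty":-1,"tz":97,"turn":0}]'; python3 -m crank '[{"tx":0,"ty":-5,"tz":0,"turn":0},{"tx":-3,"ty":-16,"tz":0,"turn":0},{"tx":-9,"ty":-29,"tz":0,"turn":0},{"tx":-12,"ty":-36,"tz":0,"turn":0},{"tx":-12,"ty":-36,"tz":0,"turn":0}]'; python3 -c "
from h import *
im,d=ctrl.get_image('side');cv2.imwrite('pics/s8.png',cv2.resize(im[100:250,160:340,::-1],None,fx=3.5,fy=3.5))"
```

```text
time: 30.38
position: [0.4669, 0.2692, 0.063]
tool_rot: [2.517, 1.88, -0.002]
ft_force: [0.3, 0.2, -0.6]
grip_width: 0.456
grip_force: 0.0
time: 31.0
position: [0.4294, 0.2681, 0.0639]
tool_rot: [2.515, 1.881, 0.002]
ft_force: [2.5, -3.6, 0.7]
grip_width: 0.458
grip_force: 1.8
```

View pics/s8.png

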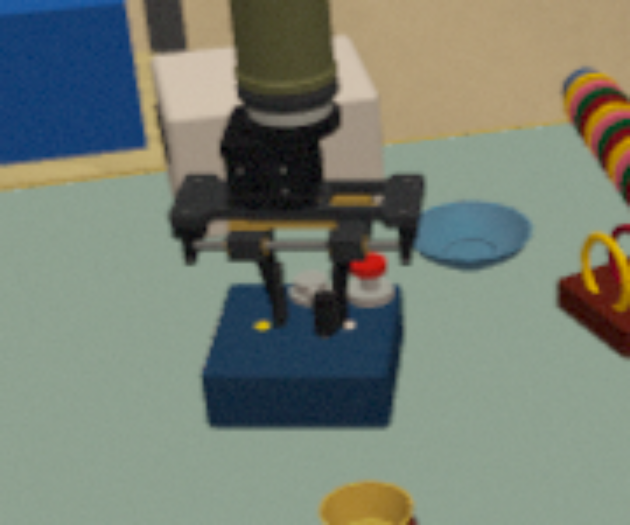

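The knob (px (325,312)) is moving against the right finger, so I continue along the arc.

```bash
python3 -m crank '[{"tx":-3,"ty":-14,"tz":0,"turn":0},{"tx":-3.5,"ty":-29,"tz":0,"turn":0},{"tx":-1,"ty":-44,"tz":0,"turn":0},{"tx":3.5,"ty":-58,"tz":0,"turn":0},{"tx":3.5,"ty":-58,"tz":0,"turn":0}]';python3 -m crank '[{"tx":3,"ty":-5,"tz":0,"turn":0},{"tx":7,"ty":-12,"tz":0,"turn":0},{"tx":7,"ty":-12,"tz":0,"turn":0}]'
```

```text
time: 31.68
position: [0.3741, 0.2886, 0.0632]
tool_rot: [2.514, 1.883, -0.0]
ft_force: [3.5, -4.2, 0.4]
grip_width: 0.458
grip_force: 2.0
time: 32.05
position: [0.3656, 0.2979, 0.0632]
tool_rot: [2.516, 1.881, -0.0]
ft_force: [2.5, -3.9, 0.5]
grip_width: 0.459
grip_force: 2.1
```

```bash
python3 -m crank '[{"tx":2,"ty":-3,"tz":0,"turn":0},{"tx":2,"ty":-3,"tz":0,"turn":0}]';python3 -m crank '[{"tx":2,"ty":-3,"tz":0,"turn":0},{"tx":2,"ty":-3,"tz":0,"turn":0}]'
```

```text
time: 32.3
position: [0.365, 0.2985, 0.0632]
tool_rot: [2.515, 1.876, -0.0]
ft_force: [6.4, -7.6, -0.5]
grip_width: 0.46
grip_force: 4.1
time: 32.55
position: [0.3647, 0.2988, 0.0631]
tool_rot: [2.514, 1.872, -0.0]
ft_force: [11.8, -11.9, 1.4]
grip_width: 0.462
grip_force: 6.8
```

The force jump shows the stop was reached. I let it back along the arc.

```bash
python3 -m crank '[{"tx":-11,"ty":18,"tz":0,"turn":0},{"tx":-18,"ty":47,"tz":0,"turn":0},{"tx":-14,"ty":76,"tz":0,"turn":0},{"tx":-3,"ty":101,"tz":0,"turn":0},{"tx":-2,"ty":111,"tz":0,"turn":0}]'; python3 -m crank '[{"tx":0,"ty":0,"tz":0,"turn":0},{"tx":0,"ty":0,"tz":0,"turn":0},{"tx":0,"ty":0,"tz":-40,"turn":0},{"tx":0,"ty":0,"tz":-80,"turn":0},{"tx":0,"ty":0,"tz":-97,"turn":0}]'; python3 -m crank '[{"tx":0,"ty":0,"tz":0,"turn":0},{"tx":0,"ty":0,"tz":0,"turn":0}]' 87; python3 -c "
from h import *
look('b');go((.599,-.3215,.16))
for c in('top','side'): print([(np.round(r['xyz'],4).tolist(),round(r['confidence'],2)) for r in ctrl.mark_of(c,'lever_knob')])
for c in('top','side'): print([(np.round(r['xyz'],4).tolist(),round(r['confidence'],2)) for r in ctrl.mark_of(c,'brass1')])
"
```

```text
time: 33.17
position: [0.4673, 0.2716, 0.0632]
tool_rot: [-2.515, -1.88, -0.001]
ft_force: [-0.6, 0.4, -0.4]
grip_width: 0.456
grip_force: 0.0
time: 33.8
position: [0.4664, 0.2717, 0.1628]
tool_rot: [-2.515, -1.883, -0.006]
ft_force: [0.4, 0.7, 0.5]
grip_width: 0.459
grip_force: 0.0
time: 34.05
position: [0.4651, 0.2702, 0.1586]
tool_rot: [-2.515, -1.882, 0.004]
ft_force: [-0.2, 0.0, -0.4]
grip_width: 0.607
grip_force: 0.0
b [([0.5989, -0.3193], 132), ([0.5986, -0.3229], 225)]
t 34.1 tcp [0.4652 0.2701 0.1585] yaw -16.4 tilt [-0.003 -0.002 -1.   ]
(0.599, -0.3215, 0.16) -> [-529.7  295.5   -0.9]
[([0.4704, 0.2662, 0.0886], 0.62)]
[([0.4685, 0.2687, 0.0911], 0.76)]
[([0.5973, -0.3236, -0.0055], 0.83)]
[([0.6013, -0.3241, 0.0004], 0.72)]
```

```bash
python3 -m crank '[{"tx":-35,"ty":19,"tz":0,"turn":0},{"tx":-80,"ty":45,"tz":0,"turn":0},{"tx":-130,"ty":73,"tz":0,"turn":0},{"tx":-180,"ty":100,"tz":0,"turn":0},{"tx":-230,"ty":128,"tz":0,"turn":0}]'; python3 -m crank '[{"tx":-50,"ty":28,"tz":0,"turn":0},{"tx":-100,"ty":56,"tz":0,"turn":0},{"tx":-150,"ty":84,"tz":0,"turn":0},{"tx":-200,"ty":112,"tz":0,"turn":0},{"tx":-240,"ty":134,"tz":0,"turn":0}]'; python3 -m crank '[{"tx":-40,"ty":22,"tz":10,"turn":0},{"tx":-60,"ty":33,"tz":30,"turn":0},{"tx":-60,"ty":33,"tz":70,"turn":0},{"tx":-60,"ty":33,"tz":95,"turn":0},{"tx":-60,"ty":33,"tz":95,"turn":0}]'; python3 -m crank '[{"tx":0,"ty":0,"tz":0,"turn":0},{"tx":0,"ty":0,"tz":0,"turn":0}]'; python3 -c "
from h import *
go((.599,-.3215,.0165));look('b')"
```

```text
time: 34.98
position: [0.5242, 0.0121, 0.1603]
tool_rot: [2.516, 1.882, 0.001]
ft_force: [1.3, 0.7, -0.1]
grip_width: 1.003
grip_force: 0.0
time: 35.6
position: [0.5846, -0.2569, 0.16]
tool_rot: [2.517, 1.879, -0.001]
ft_force: [0.0, 0.9, 0.9]
grip_width: 0.995
grip_force: 0.0
time: 36.22
position: [0.5976, -0.3201, 0.0623]
tool_rot: [-2.512, -1.878, 0.004]
ft_force: [0.4, 0.1, 0.5]
grip_width: 0.998
grip_force: 0.0
time: 36.48
position: [0.6004, -0.3217, 0.0671]
tool_rot: [2.514, 1.88, 0.002]
ft_force: [-0.7, -0.1, 0.2]
grip_width: 1.002
grip_force: 0.0
t 36.5 tcp [ 0.6004 -0.3217  0.0671] yaw -16.4 tilt [ 0.003 -0.001 -1.   ]
(0.599, -0.3215, 0.0165) -> [-0.2 -1.6 50.6]
b [([0.5983, -0.3207], 39), ([0.5986, -0.323], 223)]
```

```bash
python3 -m crank '[{"tx":0,"ty":-1,"tz":20,"turn":0},{"tx":0,"ty":-1,"tz":38,"turn":0},{"tx":0,"ty":-1,"tz":49.5,"turn":0},{"tx":0,"ty":-1,"tz":49.5,"turn":0}]'; python3 -m crank '[{"tx":0,"ty":0,"tz":0,"turn":0},{"tx":0,"ty":0,"tz":0,"turn":0},{"tx":0,"ty":0,"tz":0,"turn":0},{"tx":0,"ty":0,"tz":0,"turn":0}]' 55 25; python3 -m crank '[{"tx":0,"ty":0,"tz":-20,"turn":0},{"tx":0,"ty":0,"tz":-50,"turn":0},{"tx":0,"ty":0,"tz":-90,"turn":0},{"tx":0,"ty":0,"tz":-140,"turn":0},{"tx":0,"ty":0,"tz":-140,"turn":0}]';python3 -m crank '[{"tx":0,"ty":0,"tz":0,"turn":0},{"tx":0,"ty":0,"tz":0,"turn":0}]'; python3 -c "
from h import *
go((.427,.0247,.157));p=ctrl.get_state()['position']
for c in('side','top'): print(rim(cloud(c),p[:2],p[2]+.0256))
for c in('side','top'): print(rim(cloud(c),np.array(CUP['BS']),.062))"
```

```text
time: 37.08
position: [0.5972, -0.3203, 0.0137]
tool_rot: [-2.514, -1.88, 0.003]
ft_force: [-0.8, -0.7, -0.2]
grip_width: 0.998
grip_force: 0.0
time: 37.58
position: [0.5987, -0.3211, 0.0165]
tool_rot: [2.515, 1.881, 0.001]
ft_force: [-0.5, -0.4, 2.5]
grip_width: 0.759
grip_force: 25.0
time: 38.2
position: [0.6012, -0.3229, 0.1625]
tool_rot: [2.509, 1.875, 0.008]
ft_force: [0.4, -0.2, -1.7]
grip_width: 0.751
grip_force: 25.0
time: 38.45
position: [0.5975, -0.3202, 0.1542]
tool_rot: [-2.514, -1.88, 0.002]
ft_force: [-0.4, -0.6, -1.5]
grip_width: 0.751
grip_force: 25.0
t 38.5 tcp [ 0.5975 -0.3202  0.1542] yaw -16.4 tilt [-0.002  0.001 -1.   ]
(0.427, 0.0247, 0.157) -> [ 282.6 -261.1   -1.9]
(array([ 0.59749791, -0.32237542]), 307)
(array([ 0.59780596, -0.32025435]), 39)
(array([0.42771949, 0.02271125]), 146)
(array([0.42724309, 0.02641163]), 136)
```

```bash
python3 -m crank '[{"tx":20,"ty":-19,"tz":0,"turn":0},{"tx":55,"ty":-51,"tz":0,"turn":0},{"tx":95,"ty":-88,"tz":0,"turn":0},{"tx":135,"ty":-125,"tz":0,"turn":0},{"tx":175,"ty":-162,"tz":0,"turn":0}]';python3 -m crank '[{"tx":40,"ty":-37,"tz":0,"turn":0},{"tx":75,"ty":-69,"tz":0,"turn":0},{"tx":97,"ty":-90,"tz":0,"turn":0},{"tx":108,"ty":-100,"tz":0,"turn":0},{"tx":108,"ty":-100,"tz":0,"turn":0}]';python3 -m crank '[{"tx":0,"ty":0,"tz":0,"turn":0},{"tx":0,"ty":0,"tz":20,"turn":0},{"tx":0,"ty":0,"tz":50,"turn":0},{"tx":0,"ty":0,"tz":75,"turn":0},{"tx":0,"ty":0,"tz":75,"turn":0}]';python3 -m crank '[{"tx":0,"ty":0,"tz":0,"turn":0},{"tx":0,"ty":0,"tz":0,"turn":0}]'; python3 -c "
from h import *
go((.427,.0247,.0534))"
```

```text
time: 39.28
position: [0.4915, -0.1057, 0.1555]
tool_rot: [-2.516, -1.881, -0.0]
ft_force: [0.7, 1.3, -1.1]
grip_width: 0.751
grip_force: 25.0
time: 39.9
position: [0.4272, 0.0247, 0.1558]
tool_rot: [2.515, 1.882, 0.0]
ft_force: [0.1, -0.3, -0.6]
grip_width: 0.752
grip_force: 25.0
time: 40.52
position: [0.4258, 0.0231, 0.0791]
tool_rot: [-2.517, -1.878, 0.007]
ft_force: [-0.1, 0.5, -2.3]
grip_width: 0.754
grip_force: 25.0
time: 40.78
position: [0.4283, 0.0245, 0.082]
tool_rot: [2.516, 1.88, 0.003]
ft_force: [-0.3, 1.1, -0.5]
grip_width: 0.757
grip_force: 25.0
t 40.8 tcp [0.4283 0.0245 0.082 ] yaw -16.5 tilt [ 0.002  0.    -1.   ]
(0.427, 0.0247, 0.0534) -> [-0.3 -1.4 28.6]
```

```bash
python3 -m crank '[{"tx":0,"ty":-1,"tz":8,"turn":0},{"tx":0,"ty":-1,"tz":16,"turn":0},{"tx":0,"ty":-1,"tz":23,"turn":0},{"tx":0,"ty":-1,"tz":27,"turn":0},{"tx":0,"ty":-1,"tz":27,"turn":0}]';python3 -m crank '[{"tx":0,"ty":0,"tz":0,"turn":0},{"tx":0,"ty":0,"tz":0,"turn":0},{"tx":0,"ty":0,"tz":0,"turn":0},{"tx":0,"ty":0,"tz":0,"turn":0}]' 87; python3 -m crank '[{"tx":0,"ty":0,"tz":-10,"turn":0},{"tx":0,"ty":0,"tz":-40,"turn":0},{"tx":0,"ty":0,"tz":-80,"turn":0},{"tx":0,"ty":0,"tz":-105,"turn":0},{"tx":0,"ty":0,"tz":-105,"turn":0}]'; python3 -m crank '[{"tx":0,"ty":0,"tz":0,"turn":0},{"tx":0,"ty":0,"tz":0,"turn":0}]' 40 30; python3 -c "
from h import *
for c in('side','top'): print(rim(cloud(c),np.array(CUP['BS']),.078))
im,d=ctrl.get_image('side');cv2.imwrite('pics/s9.png',cv2.resize(im[150:400,180:420,::-1],None,fx=2.4,fy=2.4))
go((.468,.268,.16))"
```

```text
time: 41.4
position: [0.4258, 0.0249, 0.0533]
tool_rot: [-2.516, -1.881, 0.001]
ft_force: [-0.3, -0.7, -0.5]
grip_width: 0.753
grip_force: 25.0
time: 41.9
position: [0.4263, 0.025, 0.054]
tool_rot: [2.516, 1.881, 0.001]
ft_force: [0.4, 0.3, -0.2]
grip_width: 0.989
grip_force: 0.0
time: 42.52
position: [0.428, 0.0252, 0.1614]
tool_rot: [2.514, 1.88, 0.008]
ft_force: [-0.3, -0.2, -0.5]
grip_width: 1.0
grip_force: 0.0
time: 42.78
position: [0.4253, 0.0248, 0.1576]
tool_rot: [-2.515, -1.881, 0.003]
ft_force: [-0.1, -0.5, -0.1]
grip_width: 0.855
grip_force: 0.0
(array([0.42665828, 0.02195414]), 146)
(None, 0)
t 42.9 tcp [0.4257 0.0249 0.158 ] yaw -16.4 tilt [-0.001 -0.    -1.   ]
(0.468, 0.268, 0.16) -> [245.2 -28.1  -2.2]
```

View pics/s9.png

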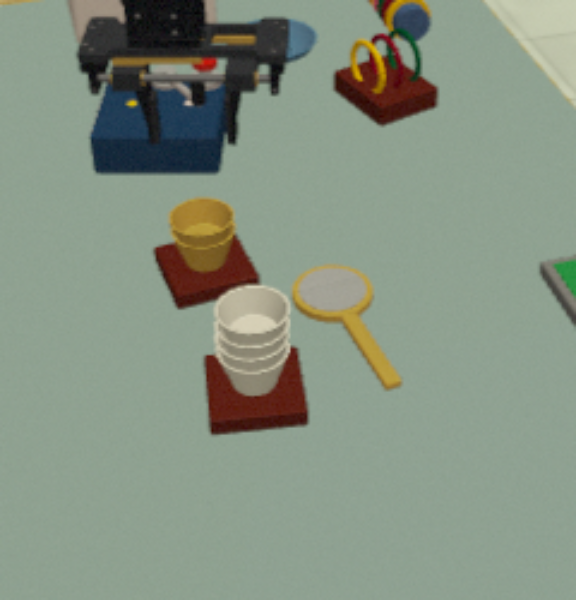

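Both stacks are nested (white px (252,335), brass (203,230)). I check for any hidden loose brass cup and go to the lever.

```bash
python3 -m crank '[{"tx":30,"ty":-4,"tz":0,"turn":0},{"tx":80,"ty":-9,"tz":0,"turn":0},{"tx":130,"ty":-15,"tz":0,"turn":0},{"tx":180,"ty":-21,"tz":0,"turn":0},{"tx":225,"ty":-26,"tz":0,"turn":0}]' 40 30;python3 -m crank '[{"tx":20,"ty":-2.5,"tz":0,"turn":0},{"tx":20,"ty":-2.5,"tz":0,"turn":0},{"tx":20,"ty":-2.5,"tz":0,"turn":0}]';python3 -c "
from h import *
im,d=ctrl.get_image('top');cv2.imwrite('pics/t9.png',im[:,:,::-1])
for c in('top','side'):
  if c=='side':ctrl.get_image(c)
  for q in('brass1','white1','lever_knob'): print(c,q,[(np.round(r['xyz'],3).tolist(),round(r['confidence'],2)) for r in ctrl.mark_of(c,q)])
go((.468,.2685,.0634))"
```

```text
time: 43.55
position: [0.4647, 0.2499, 0.1583]
tool_rot: [-2.515, -1.882, 0.001]
ft_force: [-0.0, -0.3, 0.6]
grip_width: 0.462
grip_force: 0.0
time: 43.92
position: [0.4684, 0.2657, 0.1585]
tool_rot: [2.518, 1.878, -0.002]
ft_force: [0.5, -1.5, 0.4]
grip_width: 0.459
grip_force: 0.0
top brass1 [([0.428, 0.023, 0.036], 0.59), ([0.437, -0.171, 0.066], 0.31), ([0.47, 0.266, 0.09], 0.28)]
top white1 [([0.438, -0.17, 0.06], 0.61), ([0.435, -0.168, 0.034], 0.52)]
top lever_knob [([0.465, 0.264, 0.09], 0.51), ([0.429, 0.024, 0.037], 0.21)]
side brass1 [([0.44, 0.346, 0.086], 0.61)]
side white1 [([0.438, -0.172, 0.052], 0.74), ([0.438, -0.167, 0.037], 0.69)]
side lever_knob [([0.467, 0.273, 0.087], 0.67)]
t 44.3 tcp [0.4682 0.2676 0.1589] yaw -16.5 tilt [ 0.  0. -1.]
(0.468, 0.2685, 0.0634) -> [ 0.8 -0.5 95.5]
```

View pics/t9.png

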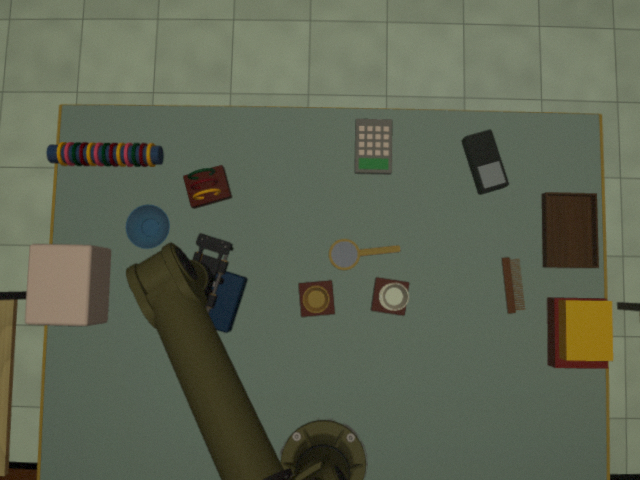

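The table holds no more loose cups; only the stacks remain at px (316,298) and (393,296). Second lever swing.

```bash
python3 -m crank '[{"tx":1,"ty":-0.5,"tz":30,"turn":0},{"tx":1,"ty":-0.5,"tz":60,"turn":0},{"tx":1,"ty":-0.5,"tz":85,"turn":0},{"tx":1,"ty":-0.5,"tz":95,"turn":0},{"tx":1,"ty":-0.5,"tz":95,"turn":0}]'; python3 -m crank '[{"tx":0,"ty":-5,"tz":0,"turn":0},{"tx":-3,"ty":-16,"tz":0,"turn":0},{"tx":-9,"ty":-29,"tz":0,"turn":0},{"tx":-12,"ty":-36,"tz":0,"turn":0},{"tx":-12,"ty":-36,"tz":0,"turn":0}]'; python3 -m crank '[{"tx":-3,"ty":-14,"tz":0,"turn":0},{"tx":-3.5,"ty":-29,"tz":0,"turn":0},{"tx":-1,"ty":-44,"tz":0,"turn":0},{"tx":3.5,"ty":-58,"tz":0,"turn":0},{"tx":3.5,"ty":-58,"tz":0,"turn":0}]';python3 -m crank '[{"tx":3,"ty":-5,"tz":0,"turn":0},{"tx":7,"ty":-12,"tz":0,"turn":0},{"tx":7,"ty":-12,"tz":0,"turn":0}]';python3 -m crank '[{"tx":2,"ty":-3,"tz":0,"turn":0},{"tx":4,"ty":-6,"tz":0,"turn":0},{"tx":4,"ty":-6,"tz":0,"turn":0}]'
```

```text
time: 44.95
position: [0.4677, 0.2689, 0.0636]
tool_rot: [-2.516, -1.881, 0.001]
ft_force: [-0.5, -0.8, 1.7]
grip_width: 0.455
grip_force: 0.0
time: 45.58
position: [0.4302, 0.2672, 0.0644]
tool_rot: [2.515, 1.881, 0.002]
ft_force: [2.4, -3.9, 0.3]
grip_width: 0.459
grip_force: 1.8
time: 46.2
position: [0.375, 0.2877, 0.0638]
tool_rot: [2.514, 1.883, 0.0]
ft_force: [3.5, -3.7, -0.6]
grip_width: 0.463
grip_force: 2.0
time: 46.58
position: [0.3664, 0.2972, 0.0638]
tool_rot: [2.516, 1.881, 0.0]
ft_force: [3.3, -3.8, 0.2]
grip_width: 0.462
grip_force: 2.1
time: 46.95
position: [0.3649, 0.2989, 0.0637]
tool_rot: [2.514, 1.873, 0.0]
ft_force: [8.1, -10.5, -0.8]
grip_width: 0.46
grip_force: 5.9
```

Stop reached (13 N). I return, lift and check.

```bash
python3 -m crank '[{"tx":-11,"ty":18,"tz":0,"turn":0},{"tx":-18,"ty":47,"tz":0,"turn":0},{"tx":-14,"ty":76,"tz":0,"turn":0},{"tx":-3,"ty":101,"tz":0,"turn":0},{"tx":-2,"ty":111,"tz":0,"turn":0}]'; python3 -m crank '[{"tx":0,"ty":0,"tz":0,"turn":0},{"tx":0,"ty":0,"tz":0,"turn":0},{"tx":0,"ty":0,"tz":-40,"turn":0},{"tx":0,"ty":0,"tz":-80,"turn":0},{"tx":0,"ty":0,"tz":-110,"turn":0}]'; python3 -m crank '[{"tx":0,"ty":0,"tz":0,"turn":0},{"tx":0,"ty":0,"tz":0,"turn":0},{"tx":0,"ty":0,"tz":0,"turn":0},{"tx":0,"ty":0,"tz":0,"turn":0}]'; python3 -c "
from h import *
im,d=ctrl.get_image('side');cv2.imwrite('pics/s10.png',im[:,:,::-1])
for c in('top','side'): print([(np.round(r['xyz'],3).tolist(),round(r['confidence'],2)) for r in ctrl.mark_of(c,'lever_knob')])
Ps=[cloud('top'),cloud('side')]
for k,z in(('BS',.078),('WS',.110)): print(k,[rim(P,np.array(CUP[k]),z) for P in Ps],[np.percentile(P[np.hypot(*(P[:,:2]-CUP[k]).T)<.04][:,2],99).round(4) for P in Ps])"
```

```text
time: 47.58
position: [0.4681, 0.2708, 0.0638]
tool_rot: [-2.515, -1.88, -0.001]
ft_force: [-0.0, 0.2, 0.5]
grip_width: 0.461
grip_force: 0.0
time: 48.2
position: [0.4663, 0.2706, 0.1757]
tool_rot: [-2.514, -1.883, -0.002]
ft_force: [0.1, 0.6, 0.0]
grip_width: 0.461
grip_force: 0.0
time: 48.7
position: [0.4665, 0.2696, 0.1727]
tool_rot: [-2.516, -1.881, 0.003]
ft_force: [-0.4, -1.0, -0.1]
grip_width: 0.462
grip_force: 0.0
[([0.465, 0.264, 0.09], 0.51), ([0.429, 0.024, 0.037], 0.21)]
[([0.467, 0.272, 0.086], 0.74)]
BS [(array([0.42613117, 0.02600624]), 141), (array([0.42703912, 0.02242984]), 145)] [np.float64(0.0814), np.float64(0.0794)]
WS [(array([ 0.43751716, -0.16917675]), 154), (array([ 0.43770696, -0.17261539]), 199)] [np.float64(0.1132), np.float64(0.1109)]
```

View pics/s10.png

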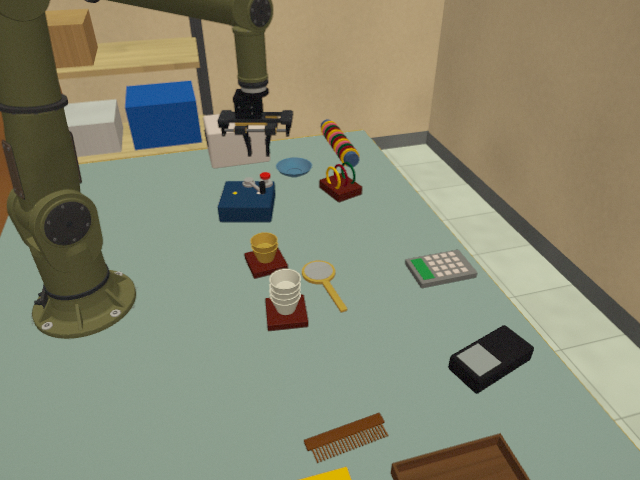

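Both stacks are fully nested (px (285,290) and (264,248)), the lever is back at rest and the arm is clear. Handing in.

```bash
python3 -c "
from bench import ctrl
print(ctrl.close_job())"
```

```text
the job is handed in; nothing more can be done
None
```

I cleared the counter, nested the three white cups and counted them, then nested the one brass cup and counted it; the job was handed in at about 49 s and returned no verdict.

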